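# Trace the vein of the wing cast on the touch pad

## Robot

A 7-joint arm with a two-finger parallel gripper is mounted at the origin on the work surface. World frame = base frame: x ahead of the robot, y to its left, z up, the work surface at z = 0. Lengths are in m, angles in rad, forces in N, time in s.
With the tool pointing down it reaches from about 0.425 to 0.925 m from the base axis. Payload 6.8 kg.
Tool frame: the origin (TCP) lies midway between the tips of the shut fingers; the grasp point (between the pads) lies 19 mm behind it; z points along the fingers, y is the line along which they close (so a half turn about z gives the same grasp; the last joint's range is limited). The gripper opens to 85 mm and grips with 20 to 120 N. Pads are 22 mm wide; open, the fingers measure 114 mm over their backs; the gripper's body (76 mm by 85 mm) begins 54 mm behind the grasp point. The pads swing forward as they close: fully open they stand 13 mm farther back than shut.
Start: joints at [-1.445, 0.477, 0.022, 1.555, -0.011, 1.109, -0.083], TCP at [0.156, 0.657, 0.193] pointing down, gripper open.
Joint ranges: [-2.96, 2.96], [-0.34, 2.1], [-1.41, 1.46], [0.24, 2.44], [-1.37, 4.51], [0.17, 1.92], [-2.96, 2.96]. Speed limits (rad/s): [2.39, 2.39, 3.14, 3.14, 3.14, 3.14, 3.14].

## Interface

Orientations are given as a rotation vector (axis times angle).
In Python, from bench import get_obs, grab_frame, camera_params, r gives the robot as it stands.
- The arm moves only by the shell command python3 -m jog 'ROWS' [FORCE]. ROWS is JSON, a list of rows, each an object of numbers: "rx", "ry", "rz": the turn, a rotation vector about the world's x, y, z scaled (see below); "x", "y", "z": the shift along the world's x, y, z scaled (see below); "jaw": the opening, from -1 (shut) to 1 (fully open). In form: [{"rx": .., "ry": .., "rz": .., "x": .., "y": .., "z": .., "jaw": ..}, ...]. A call has 1 to 8 rows; each row shifts and turns the commanded pose from where the row before left it; what a row does not reach is not made up. The controller multiplies each number of a shift by 60 mm and each number of a turn by 10 degrees. A row lasts 1/8 s, in which the tool goes at most 62.5 mm and 10.7 degrees, less where a joint would pass 70% of its speed; a pose out of reach is approached as far as the arm can. A call with a number of a shift or a turn outside -1 to 1 is refused whole. A call with a gripper value outside its range is refused whole. The fingers move at their own pace and stop on an object; FORCE is the grip in N (left out, the last holds). Time passes only in rows, so rows that do not move let the fingers close. It gives the time, the measured TCP pose, the force, the opening and the grip force at its end, in the units of the state.
- get_obs(): the state, without advancing time (a new reading comes with each control period).
- grab_frame(name): name is "scene" or "side" or "wrist"; returns the picture (384x512x3 uint8, red, green, blue); there is no depth.
- camera_params(name): a dict with "fx", "fy", "cx", "cy" (pixels), "k1" (the pictures are not rectified: a ray, as slopes to the right and down, at radius r is drawn at 1 + k1 r^2 times it, then the intrinsics apply), "R" (3x3) and "t" (3): a world point X has camera coordinates R X + t. Camera axes: x right, y down, z forward; pixel columns grow to the right and rows downward; lengths in m; the calibration is good to about 2 mm. A picture is of the moment at which its call begins: read the wrist's pose just before it. camera_params takes no time and is no camera call; for the wrist camera it gives the pose at the moment of the call.
- r.hand_in(): hands the job in; it is judged then, once.
The state is a dict: "clock": time; "joints": joint angles; "qvel": joint speeds; "tau": joint torques, N m; "tcp_pos": TCP position; "orientation": TCP orientation; "contact_force": force on the tool from outside, world axes, zero at the start; "moment": the same for the moment, N m; "grip_width": finger opening in m; "gripper_force": force on a finger pad.
Only numpy, scipy, OpenCV 4.12 (cv2) and the standard library are available. Lean on these libraries where they do the work, as an engineer would, in place of code of your own. Each camera call takes 0.05 s, during which the arm holds its last target. There are 200 camera calls.

## Task

An enlarged wing cast lies on a sprung touch pad that records where it is touched: with the gripper closed, trace its raised orange vein with the fingertips from the root (the end with the black boss) to the tip, passing over the five blue marks in that order. Put the fingertips down on or before the first mark, keep light contact with the pad sunk a little all the way to the last mark without lifting off or pressing hard, then rise clear. Do not shift or pick up the cast, and leave the other things on the bench alone.

Things in the scene. Friction and masses are not known exactly. Their poses are not given: they have to be found in the camera images.
- wing: Enlarged resin cast of an insect wing, cream, outlined brown, 240 x 100 mm, 5 mm thick, 0.4 kg, lying loose on the grey sprung plate, loosely located by six steel pins 8 mm high. Origin: underside, mid-length. x runs from the root (round black boss, 18 mm across, at x = -113 mm) to the tip (bare end, x = +120 mm), y towards the arched leading edge, z up. Thin brown veins are only decoration.
- vein_mid (a point): Middle of the orange leading vein, on its top under mark 3; axes as the cast's. The vein is a raised rib 8 mm wide; its flat top is 12 mm above the cast's underside, 7 mm above the cream membrane. In the cast's frame it follows y = 45 mm * (1 - (x / 105 mm)^2) from x = -103 to x = +103 mm.
- mark1: Blue mark 1 of 5 on the orange vein, counted from the root (black boss): a low ramped bump, 18 mm along the vein and 16 mm across. Origin: the middle of its top, 1.2 mm above the vein's top; x axis along the vein towards the tip, z up. In the cast's frame at x = -85 mm.
- mark2: Blue mark 2 of 5 on the orange vein, counted from the root (black boss): a low ramped bump, 18 mm along the vein and 16 mm across. Origin: the middle of its top, 1.2 mm above the vein's top; x axis along the vein towards the tip, z up. In the cast's frame at x = -42 mm.
- mark3: Blue mark 3 of 5 on the orange vein, counted from the root (black boss): a low ramped bump, 18 mm along the vein and 16 mm across. Origin: the middle of its top, 1.2 mm above the vein's top; x axis along the vein towards the tip, z up. In the cast's frame at x = 0 mm.
- mark4: Blue mark 4 of 5 on the orange vein, counted from the root (black boss): a low ramped bump, 18 mm along the vein and 16 mm across. Origin: the middle of its top, 1.2 mm above the vein's top; x axis along the vein towards the tip, z up. In the cast's frame at x = 42 mm.
- mark5: Blue mark 5 of 5 on the orange vein, counted from the root (black boss): a low ramped bump, 18 mm along the vein and 16 mm across. Origin: the middle of its top, 1.2 mm above the vein's top; x axis along the vein towards the tip, z up. In the cast's frame at x = 85 mm.
- plate (a joint): How far the grey sprung plate under the cast has sunk: 0 at rest, 0.008 m at the stop. It sinks straight down, level, under a press anywhere on the cast: it starts to move at about 1.5 to 3.5 N, then takes about 0.8 N more per mm, so that it meets its stop at about 8 to 10 N.
- plate_top (a point): Middle of the top of the grey sprung plate (275 x 125 mm) that carries the cast; at rest 28 mm above the table.
- housing: Fixed grey housing of the touch pad, 320 x 240 x 18 mm, origin under its centre on the table; x along its length, in the sense of the wing's root to tip, within 0.01 rad; the dark strip where vial and jar stand is at y = -74 mm.
- vial: Bystander: small white-capped vial, 24 mm across, 50 mm tall, standing on the dark strip of the pad housing; origin under its centre.
- jar: Bystander: amber black-capped jar, 38 mm across, 45 mm tall, standing on the dark strip of the pad housing; origin under its centre.
- rack: Bystander: blue tube rack 85 x 125 x 45 mm; origin under its centre.
- tray_big: Bystander: white open card tray 120 x 160 x 45 mm; origin under its centre.
- tray_small: Bystander: white open card tray 80 x 110 x 40 mm; origin under its centre.
- pencil: Bystander: yellow pencil, 186 mm, lying; origin under its centre.
- forceps: Bystander: steel forceps, 127 mm, lying; origin under its centre.
- mouse: Bystander: round black computer mouse, 62 mm across, 30 mm high; origin under its centre.

How it is judged:
On the way, in this order (a step that is already met when the one before it is completed fails the run):
1. the fingertips touch blue mark 1, nearest the root (contact force between the fingers and mark1 above 0.3 N), for 0.02 s.
2. the fingertips touch blue mark 2 (contact force between the fingers and mark2 above 0.3 N), for 0.02 s.
3. the fingertips touch blue mark 3 (contact force between the fingers and mark3 above 0.3 N), for 0.02 s.
4. the fingertips touch blue mark 4 (contact force between the fingers and mark4 above 0.3 N), for 0.02 s.
5. the fingertips touch blue mark 5, nearest the tip (contact force between the fingers and mark5 above 0.3 N), for 0.02 s.
At the end, for the whole second after the job is handed in: The cast lies flat and still on the plate within 12 mm of where it began, the plate has risen again (within 1 mm), and each bystander is within 15 mm of where it began (distance of wing from where it was at the start of the episode below 0.012 m and linear speed of wing below 0.02 m/s and value of joint plate below 0.001 m and angle between wing's own z axis and vertical below 0.05 rad and distance of each of vial, jar, rack, tray_big, tray_small, pencil, forceps, mouse from where it was at the start of the episode below 0.015 m); the robot touches nothing.
It fails at once if the fingers press on the cast with more than 20 N (contact force between the fingers and wing above 20 N).
It fails at once if contact lost halfway along the vein, or the fingertips put down there (low over it, plate up) (value of joint plate below 0.0002 m and x of the grasp point in the frame of wing between -0.06 and 0.06 m and y of the grasp point in the frame of wing between 0 and 0.075 m and z of the grasp point in the frame of wing below 0.05 m).
It fails at once if the cast is lifted 5 mm off the plate, or is 15 mm or more from where it began (z of wing in the frame of plate_top above 0.005 m or distance of wing from where it was at the start of the episode above 0.015 m).
It fails at once if a bystander is moved more than 15 mm (distance of any of vial, jar, rack, tray_big, tray_small, pencil, forceps, mouse from where it was at the start of the episode above 0.015 m).
It also fails if it takes over 43 s, if anything falls off the work surface, if the arm or the gripper's body presses on something with over 40 N, if the wrist force passes 120 N, or if a joint passes its speed limit or range.

## Working session

There is one attempt and no reset: what is moved stays moved. The work goes in short steps, Python scripts to look and compute and a shell command to move; the robot and the scene stay as the last step left them, time stands still between calls to the robot, and variables do not carry over. Pictures are saved under pics/ and viewed, at most 10 in all, crops included, and the job is handed in when it is done.

```bash
ls; mkdir -p pics
python3 - <<'E'
from bench import *
import cv2,numpy as np
o=get_obs();print({k:np.round(v,3) for k,v in o.items()})
a=[grab_frame(n)[:,:,::-1] for n in("scene","side")]
for n in("scene","side"):
  c=camera_params(n);print(n,c)
cv2.imwrite("pics/a.png",cv2.resize(np.vstack(a),None,fx=.78,fy=.78))
E
```

```text
pics
{'clock': np.float64(0.0), 'joints': array([-1.445,  0.478,  0.022,  1.556, -0.012,  1.109, -0.083]), 'qvel': array([ 0.001, -0.   , -0.   , -0.001, -0.001, -0.   ,  0.   ]), 'tau': array([ 0.0000e+00, -5.9645e+01,  1.6080e+00, -2.8120e+01,  1.2000e-02,
        1.0000e-02,  0.0000e+00]), 'tcp_pos': array([0.156, 0.656, 0.192]), 'orientation': array([-3.66e-01, -3.12e+00,  3.00e-03]), 'contact_force': array([ 0.734, -0.015, -0.094]), 'moment': array([-0.002, -0.026,  0.019]), 'gripper_force': np.float64(0.0), 'grip_width': np.float64(0.085)}
scene {'fx': 425.9267114512423, 'fy': 425.9267114512423, 'cx': 256.1220017202979, 'cy': 202.09466610755132, 'k1': -0.11248354526107976, 'R': array([[ 0.53229771,  0.84654829,  0.00389076],
       [ 0.69789585, -0.43621646, -0.56802868],
       [-0.4791665 ,  0.30507571, -0.82299956]]), 't': array([-0.28848267, -0.36634991,  1.47260269])}
side {'fx': 432.72958353785566, 'fy': 432.72958353785566, 'cx': 253.509521812887, 'cy': 193.75199429888337, 'k1': 0.0052441479220823334, 'R': array([[ 0.99447025, -0.10429815,  0.01228073],
       [-0.07240291, -0.76561753, -0.63920859],
       [ 0.07607062,  0.63478477, -0.76893534]]), 't': array([-0.57625583,  0.06854381,  1.31563195])}
```

View pics/a.png

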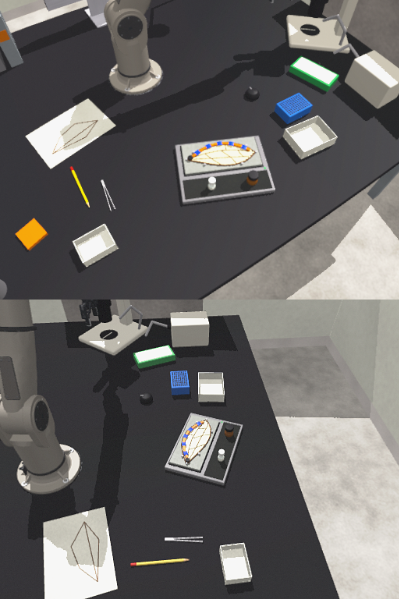

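Both views show the pad mid-bench, with the wing at scene px ≈(285,199). The black boss is on the left in the scene view and at the bottom in the side view, and five blue marks lie along the orange arc. I'll triangulate the marks.

```bash
cat > h.py <<'E'
from bench import *
import cv2,numpy as np
MX=np.array([-85,-42,0,42,85])/1e3
model=np.c_[MX,.045*(1-(MX/.105)**2)]
def onplane(c,uv,z):
    K=np.array([[c['fx'],0,c['cx']],[0,c['fy'],c['cy']],[0,0,1.]])
    p=cv2.undistortPoints(np.float64(uv).reshape(-1,1,2),K,np.array([c['k1'],0,0,0.])).reshape(-1,2)
    d=np.c_[p,np.ones(len(p))]@c['R']; o=-c['R'].T@c['t']
    return o+d*((z-o[2])/d[:,2])[:,None]
def blobs(img,lo,hi,amin,amax,box):
    m=cv2.inRange(cv2.cvtColor(img,cv2.COLOR_RGB2HSV),lo,hi)
    n,_,s,c=cv2.connectedComponentsWithStats(m)
    return [(c[i],s[i,4]) for i in range(1,n) if amin<=s[i,4]<=amax and box[0]<c[i][0]<box[2] and box[1]<c[i][1]<box[3]]
def fit(P):
    a=model-model.mean(0);b=P[:,:2]-P[:,:2].mean(0)
    th=np.arctan2((a[:,0]*b[:,1]-a[:,1]*b[:,0]).sum(),(a*b).sum())
    R=np.array([[np.cos(th),-np.sin(th)],[np.sin(th),np.cos(th)]])
    t=P[:,:2].mean(0)-R@model.mean(0)
    return th,t,R,(P[:,:2]-(model@R.T+t))
E
python3 - <<'E'
from h import *
for n,box in(("scene",(225,165,345,225)),("side",(215,130,310,215))):
    im=grab_frame(n);c=camera_params(n)
    b=blobs(im,(105,120,70),(130,255,255),4,400,box)
    uv=np.array([x[0] for x in b]);print(n,np.round(uv,1).tolist(),[x[1] for x in b])
    uv=uv[np.argsort(uv[:,0])] if n=="scene" else uv[np.argsort(-uv[:,1])]
    if len(uv)==5:
        P=onplane(c,uv,.041);th,t,R,e=fit(P);print(P.round(4).tolist(),th,t,(e*1e3).round(1).tolist())
E
```

```text
scene [[281.0, 183.2], [296.0, 183.8], [266.8, 186.9], [312.4, 188.2], [252.7, 195.1]] [np.int32(25), np.int32(23), np.int32(26), np.int32(25), np.int32(28)]
[[0.5285, -0.0029, 0.041], [0.5256, 0.0457, 0.041], [0.5359, 0.0871, 0.041], [0.5601, 0.1221, 0.041], [0.5975, 0.1523, 0.041]] 1.1507712579229075 [0.57719971 0.0684921 ] [[0.1, -0.1], [0.0, 0.2], [-0.2, 0.2], [0.3, -0.1], [-0.2, -0.1]]
side [[254.5, 158.7], [243.9, 165.8], [237.3, 174.5], [235.1, 184.6], [237.2, 196.6]] [np.int32(15), np.int32(18), np.int32(19), np.int32(19), np.int32(21)]
[[0.5284, -0.0059, 0.041], [0.5255, 0.043, 0.041], [0.5358, 0.0846, 0.041], [0.5604, 0.1208, 0.041], [0.5978, 0.1496, 0.041]] 1.149418952893816 [0.57725898 0.0660261 ] [[0.1, -0.7], [-0.1, -0.1], [-0.4, 0.2], [0.5, 1.0], [-0.1, -0.3]]
```

```bash
python3 -m jog '[{"x":0.45,"y":-0.85,"jaw":-1},{"x":0.45,"y":-0.85,"jaw":-1},{"x":0.45,"y":-0.85,"jaw":-1},{"x":0.45,"y":-0.85,"jaw":-1},{"x":0.45,"y":-0.85,"jaw":-1},{"x":0.45,"y":-0.85,"jaw":-1}]' 40; python3 -c "
from bench import *;print(get_obs()['joints'])"
```

```text
[-1.44511807  0.47751135  0.02238423  1.55601341 -0.01148011  1.10928603
 -0.08310246]validation failed for argument at $[0]...
```

```bash
python3 -m jog '[{"rx":0,"ry":0,"rz":0,"x":0.45,"y":-0.85,"z":0,"jaw":-1},{"rx":0,"ry":0,"rz":0,"x":0.45,"y":-0.85,"z":0,"jaw":-1},{"rx":0,"ry":0,"rz":0,"x":0.45,"y":-0.85,"z":0,"jaw":-1},{"rx":0,"ry":0,"rz":0,"x":0.45,"y":-0.85,"z":0,"jaw":-1},{"rx":0,"ry":0,"rz":0,"x":0.45,"y":-0.85,"z":0,"jaw":-1},{"rx":0,"ry":0,"rz":0,"x":0.45,"y":-0.85,"z":0,"jaw":-1}]' 40; python3 -c "
from bench import *;print(get_obs()['joints'])"
```

```text
clock: 0.95
tcp_pos: [0.3191, 0.3489, 0.1932]
orientation: [0.366, 3.12, 0.001]
contact_force: [1.4, -0.6, -0.6]
grip_width: -0.0003
gripper_force: 0.0
[-1.08026721  0.13925221  0.13053867  2.03022151 -0.02189315  0.97296547
  0.39829177]
```

```bash
python3 -m jog '[{"rx":0,"ry":0,"rz":0,"x":0.6,"y":-0.75,"z":0,"jaw":-1},{"rx":0,"ry":0,"rz":0,"x":0.6,"y":-0.75,"z":0,"jaw":-1},{"rx":0,"ry":0,"rz":0,"x":0.6,"y":-0.75,"z":0,"jaw":-1},{"rx":0,"ry":0,"rz":0,"x":0.6,"y":-0.75,"z":0,"jaw":-1},{"rx":0,"ry":0,"rz":0,"x":0.6,"y":-0.75,"z":0,"jaw":-1},{"rx":0,"ry":0,"rz":0,"x":0.6,"y":-0.75,"z":0,"jaw":-1},{"rx":0,"ry":0,"rz":0,"x":0,"y":0,"z":0,"jaw":-1},{"rx":0,"ry":0,"rz":0,"x":0,"y":0,"z":0,"jaw":-1}]'
python3 - <<'E'
from h import *
c=camera_params("wrist");im=grab_frame("wrist")
print(get_obs()['joints'].round(3))
cv2.imwrite("pics/w.png",im[:,:,::-1])
b=blobs(im,(105,120,70),(130,255,255),60,6000,(0,0,512,384))
uv=np.array([x[0] for x in b]);P=onplane(c,uv,.041)
for q,p,x in zip(uv,P,b):print(q.round(),p.round(4),x[1])
P=P[np.argsort(P[:,1])]
if len(P)==5: th,t,R,e=fit(P);print(th,t,(e*1e3).round(1).tolist())
E
```

```text
clock: 1.95
tcp_pos: [0.5339, 0.0809, 0.1928]
orientation: [-0.367, -3.119, -0.0]
contact_force: [-0.3, 0.1, 0.6]
grip_width: 0.0002
gripper_force: 0.0
[-0.59   0.263  0.388  1.9   -0.118  1.001  1.189]
[495. 107.] [0.5311 0.3784 0.041 ] 2373
[224. 165.] [0.5259 0.0437 0.041 ] 157
[259. 166.] [0.5367 0.0849 0.041 ] 154
[188. 176.] [ 0.5291 -0.0045  0.041 ] 156
[291. 177.] [0.5602 0.1202 0.041 ] 145
[319. 199.] [0.5978 0.1502 0.041 ] 132
```

View pics/w.png

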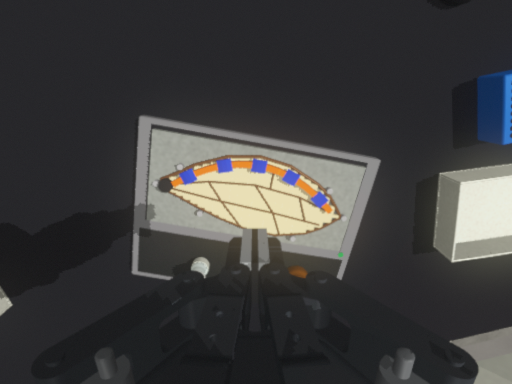

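Wrist view: boss (165,185), marks at (188,176), (224,165), (259,166), (291,177), (319,199). All three cameras agree to within about 2 mm. Next I move above mark 1 and compute the path.

```bash
python3 - <<'E'
from h import *
P=np.array([[.5287,-.0045],[.5257,.0441],[.5361,.0855],[.5602,.121],[.5977,.1507]])
th,t,R,e=fit(P);print(th,t,(e*1e3).round(1).tolist())
x=np.linspace(-.087,.088,11)
W=np.c_[x,.045*(1-(x/.105)**2)]@R.T+t
for w,d in zip(W,np.vstack([np.diff(W,axis=0),[[0,0]]])):print(w.round(4),"per row of 4:",(d/.06/4).round(3))
E
python3 -m jog '[{"rx":0,"ry":0,"rz":0,"x":-0.03,"y":-0.48,"z":-0.6,"jaw":-1},{"rx":0,"ry":0,"rz":0,"x":-0.03,"y":-0.48,"z":-0.6,"jaw":-1},{"rx":0,"ry":0,"rz":0,"x":-0.02,"y":-0.49,"z":-0.6,"jaw":-1},{"rx":0,"ry":0,"rz":0,"x":0,"y":0,"z":-0.3,"jaw":-1},{"rx":0,"ry":0,"rz":0,"x":0,"y":0,"z":0,"jaw":-1},{"rx":0,"ry":0,"rz":0,"x":0,"y":0,"z":0,"jaw":-1}]'
```

```text
1.1512380243661533 [0.57737404 0.06700727] [[0.1, -0.2], [-0.0, 0.1], [-0.2, 0.2], [0.2, 0.2], [-0.1, -0.3]]
[ 0.5291 -0.0067] per row of 4: [-0.013  0.086]
[0.526  0.0138] per row of 4: [-0.003  0.081]
[0.5252 0.0334] per row of 4: [0.006 0.077]
[0.5267 0.0519] per row of 4: [0.016 0.073]
[0.5304 0.0693] per row of 4: [0.025 0.069]
[0.5365 0.0858] per row of 4: [0.035 0.064]
[0.5448 0.1012] per row of 4: [0.044 0.06 ]
[0.5554 0.1157] per row of 4: [0.054 0.056]
[0.5683 0.1291] per row of 4: [0.063 0.052]
[0.5835 0.1415] per row of 4: [0.073 0.047]
[0.601  0.1528] per row of 4: [0. 0.]
clock: 2.75
tcp_pos: [0.5301, -0.0049, 0.0679]
orientation: [0.363, 3.12, 0.001]
contact_force: [-0.0, -0.7, -0.0]
grip_width: -0.0001
gripper_force: 0.0
```

```bash
python3 -m jog '[{"rx":0,"ry":0,"rz":0,"x":-0.01,"y":0,"z":-0.2,"jaw":-1},{"rx":0,"ry":0,"rz":0,"x":0,"y":-0.01,"z":-0.15,"jaw":-1},{"rx":0,"ry":0,"rz":0,"x":0,"y":0,"z":-0.04,"jaw":-1},{"rx":0,"ry":0,"rz":0,"x":0,"y":0,"z":-0.04,"jaw":-1},{"rx":0,"ry":0,"rz":0,"x":0,"y":0,"z":-0.02,"jaw":-1},{"rx":0,"ry":0,"rz":0,"x":0,"y":0,"z":0,"jaw":-1}]'
```

```text
clock: 3.5
tcp_pos: [0.5291, -0.007, 0.0402]
orientation: [0.367, 3.12, 0.0]
contact_force: [0.7, -0.1, 0.4]
grip_width: 0.0003
gripper_force: 0.0
```

```bash
python3 -m jog '[{"rx":0,"ry":0,"rz":0,"x":0,"y":0,"z":-0.03,"jaw":-1},{"rx":0,"ry":0,"rz":0,"x":0,"y":0,"z":-0.02,"jaw":-1},{"rx":0,"ry":0,"rz":0,"x":0,"y":0,"z":0,"jaw":-1},{"rx":0,"ry":0,"rz":0,"x":0,"y":0,"z":0,"jaw":-1}]'
```

```text
clock: 4.0
tcp_pos: [0.529, -0.007, 0.0371]
orientation: [0.366, 3.12, 0.0]
contact_force: [-0.0, 0.2, -0.3]
grip_width: 0.0001
gripper_force: 0.0
```

Run:
```python
from h import *
im=grab_frame("wrist");s=grab_frame("scene");print(get_obs()['contact_force'],get_obs()['tcp_pos'])
a=cv2.resize(im[80:300,150:370],(550,550));b=cv2.resize(s[150:230,220:300],(240,240),interpolation=cv2.INTER_CUBIC)
c=np.zeros((550,790,3),np.uint8);c[:,:550]=a;c[:240,550:]=b
cv2.imwrite("pics/w2.png",c[:,:,::-1])
```

```text
[ 0.21246423 -0.28196039 -0.22136052] [ 0.52900239 -0.00693273  0.03715367]
```

View pics/w2.png

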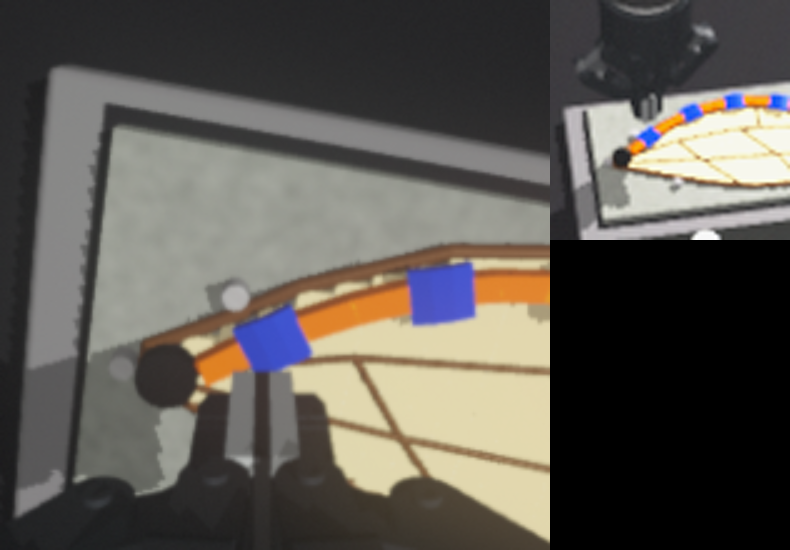

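Run:
```python
from h import *
cs=camera_params("scene");cw=camera_params("wrist")
for z in (.037,.05,.06,.07):print(z,onplane(cs,[[252.7,189.3]],z).round(4),onplane(cw,[[255,229]],z).round(4))
s=grab_frame("side");u=[]
def proj(c,X):
    p=c['R']@X+c['t'];q=p[:2]/p[2];q=q*(1+c['k1']*(q@q));return np.array([c['fx']*q[0]+c['cx'],c['fy']*q[1]+c['cy']])
cc=camera_params("side")
for z in(.037,.057):
  p=proj(cc,np.array([.529,-.007,z]));print("side px",z,p, "scene",proj(cs,np.array([.529,-.007,z])),"wrist",proj(cw,np.array([.529,-.007,z])))
a=cv2.resize(s[150:230,190:290],(750,600),interpolation=cv2.INTER_CUBIC)
cv2.imwrite("pics/s3.png",a[:,:,::-1])
```

```text
0.037 [[0.5091 0.0091 0.037 ]] [[ 0.5402 -0.01    0.037 ]]
0.05 [[0.5172 0.0041 0.05  ]] [[ 0.5338 -0.0085  0.05  ]]
0.06 [[5.234e-01 2.000e-04 6.000e-02]] [[ 0.5289 -0.0073  0.06  ]]
0.07 [[ 0.5297 -0.0036  0.07  ]] [[ 0.524  -0.0062  0.07  ]]
side px 0.037 [237.48324033 197.66113206] scene [251.5707868  196.66491521] wrist [255.44210789 214.26480573]
side px 0.057 [237.37604322 193.47635706] scene [251.53526938 192.45361281] wrist [255.53084404 226.90201259]
```

View pics/s3.png

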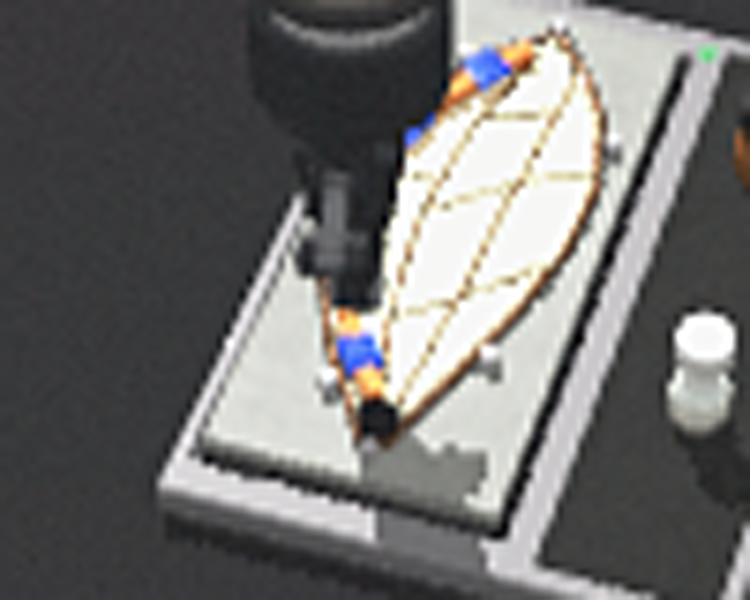

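The pictures show (scene tip ≈(253,189), side tip ≈(238,191), wrist tip ≈(255,229)) that the fingertips are really at about z 0.06–0.07, still 20–30 mm above mark 1. The reported TCP lies beyond the real tips. I'll go down by force.

```bash
python3 -m jog '[{"rx":0,"ry":0,"rz":0,"x":0,"y":0,"z":-0.06,"jaw":-1},{"rx":0,"ry":0,"rz":0,"x":0,"y":0,"z":-0.06,"jaw":-1},{"rx":0,"ry":0,"rz":0,"x":0,"y":0,"z":-0.04,"jaw":-1},{"rx":0,"ry":0,"rz":0,"x":0,"y":0,"z":-0.04,"jaw":-1},{"rx":0,"ry":0,"rz":0,"x":0,"y":0,"z":0,"jaw":-1}]'
python3 - <<'E'
from h import *
im=grab_frame("wrist");s=grab_frame("side")
a=cv2.resize(im[120:280,170:350],(450,400));b=cv2.resize(s[160:220,205:265],(350,350),interpolation=cv2.INTER_CUBIC)
c=np.zeros((400,800,3),np.uint8);c[:,:450]=a;c[:350,450:]=b
cv2.imwrite("pics/w4.png",c[:,:,::-1])
E
```

```text
clock: 4.78
tcp_pos: [0.5288, -0.007, 0.0249]
orientation: [-0.367, -3.12, 0.0]
contact_force: [0.9, -0.0, 0.2]
grip_width: -0.0001
gripper_force: 0.0
```

View pics/w4.png

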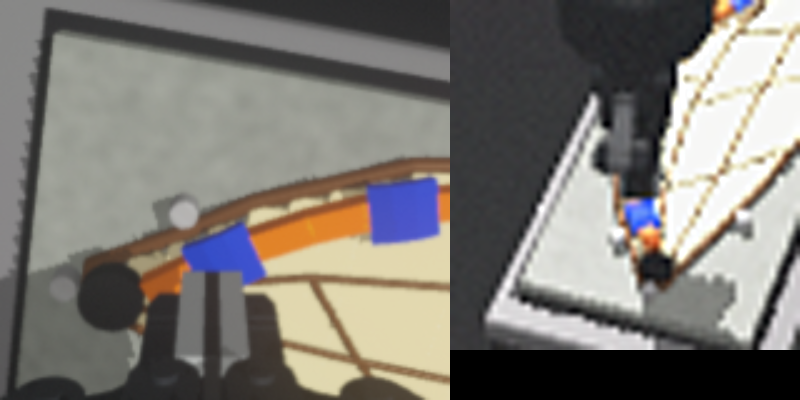

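Wrist view: the tip at (210,272) is about to cover mark 1 at (225,255), and the side view shows it just above the mark. It is not touching yet.

```bash
python3 -m jog '[{"rx":0,"ry":0,"rz":0,"x":0,"y":0,"z":-0.03,"jaw":-1},{"rx":0,"ry":0,"rz":0,"x":0,"y":0,"z":-0.03,"jaw":-1},{"rx":0,"ry":0,"rz":0,"x":0,"y":0,"z":-0.03,"jaw":-1},{"rx":0,"ry":0,"rz":0,"x":0,"y":0,"z":0,"jaw":-1}]'
```

```text
clock: 5.38
tcp_pos: [0.5288, -0.007, 0.0195]
orientation: [-0.366, -3.12, 0.0]
contact_force: [0.7, 0.7, -0.2]
grip_width: -0.0002
gripper_force: 0.0
```

```bash
python3 -m jog '[{"rx":0,"ry":0,"rz":0,"x":0,"y":0,"z":-0.03,"jaw":-1},{"rx":0,"ry":0,"rz":0,"x":0,"y":0,"z":0,"jaw":-1}]'
```

```text
clock: 5.62
tcp_pos: [0.5289, -0.007, 0.0178]
orientation: [-0.366, -3.12, 0.0]
contact_force: [-0.4, 0.8, -1.1]
grip_width: -0.0002
gripper_force: 0.0
```

```bash
python3 -m jog '[{"rx":0,"ry":0,"rz":0,"x":0,"y":0,"z":-0.02,"jaw":-1},{"rx":0,"ry":0,"rz":0,"x":0,"y":0,"z":0,"jaw":-1}]'
```

```text
clock: 5.88
tcp_pos: [0.5289, -0.0069, 0.0166]
orientation: [-0.366, -3.12, 0.0]
contact_force: [-0.3, -0.2, -0.5]
grip_width: 0.0
gripper_force: 0.0
```

```bash
python3 -m jog '[{"rx":0,"ry":0,"rz":0,"x":0,"y":0,"z":-0.02,"jaw":-1},{"rx":0,"ry":0,"rz":0,"x":0,"y":0,"z":0,"jaw":-1}]'
```

```text
clock: 6.12
tcp_pos: [0.5289, -0.0069, 0.0154]
orientation: [-0.366, -3.12, 0.0]
contact_force: [0.2, -0.4, -0.4]
grip_width: -0.0003
gripper_force: 0.0
```

```bash
python3 -m jog '[{"rx":0,"ry":0,"rz":0,"x":0,"y":0,"z":-0.02,"jaw":-1},{"rx":0,"ry":0,"rz":0,"x":0,"y":0,"z":0,"jaw":-1}]'
python3 - <<'E'
from h import *
im=grab_frame("wrist");s=grab_frame("side")
a=cv2.resize(im[120:280,170:350],(450,400));b=cv2.resize(s[160:220,205:265],(350,350),interpolation=cv2.INTER_CUBIC)
c=np.zeros((400,800,3),np.uint8);c[:,:450]=a;c[:350,450:]=b
cv2.imwrite("pics/w5.png",c[:,:,::-1])
E
```

```text
clock: 6.38
tcp_pos: [0.5289, -0.007, 0.0142]
orientation: [-0.366, -3.12, 0.0]
contact_force: [-0.8, -0.6, 0.4]
grip_width: 0.0001
gripper_force: 0.0
```

View pics/w5.png

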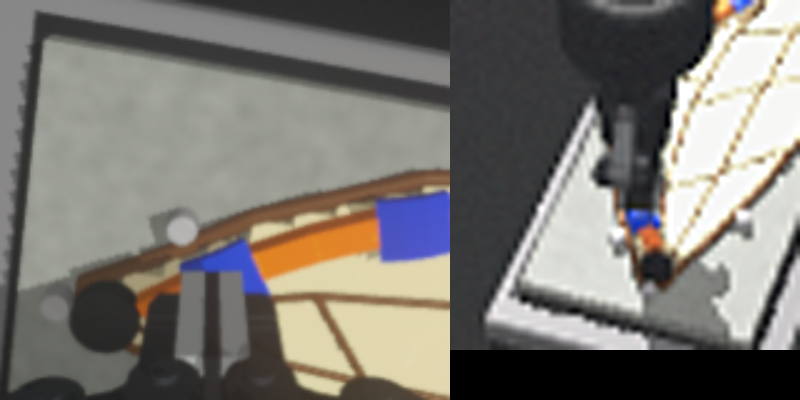

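The tip (212,272) is now over mark 1, at its root side. It is very close but there is no force yet. I'll continue.

```bash
python3 -m jog '[{"rx":0,"ry":0,"rz":0,"x":0,"y":0,"z":-0.02,"jaw":-1},{"rx":0,"ry":0,"rz":0,"x":0,"y":0,"z":0,"jaw":-1}]'
python3 - <<'E'
from h import *
c=camera_params("wrist")
for z in(.041,.045):print(onplane(c,[[255,229]],z))
E
```

```text
clock: 6.72
tcp_pos: [0.5289, -0.007, 0.013]
orientation: [-0.366, -3.12, 0.0]
contact_force: [-0.9, -0.2, -0.6]
grip_width: -0.0003
gripper_force: 0.0
[[ 0.52626291 -0.00673459  0.041     ]]
[[ 0.52429658 -0.00627258  0.045     ]]
```

```bash
python3 -m jog '[{"rx":0,"ry":0,"rz":0,"x":0,"y":0,"z":-0.02,"jaw":-1},{"rx":0,"ry":0,"rz":0,"x":0,"y":0,"z":0,"jaw":-1}]'
```

```text
clock: 6.98
tcp_pos: [0.5289, -0.0069, 0.0118]
orientation: [-0.366, -3.12, 0.0]
contact_force: [0.2, -0.2, -0.5]
grip_width: -0.0001
gripper_force: 0.0
```

```bash
python3 -m jog '[{"rx":0,"ry":0,"rz":0,"x":0,"y":0,"z":-0.02,"jaw":-1},{"rx":0,"ry":0,"rz":0,"x":0,"y":0,"z":0,"jaw":-1}]'
```

```text
clock: 7.22
tcp_pos: [0.5289, -0.007, 0.0106]
orientation: [-0.366, -3.12, 0.0]
contact_force: [-0.6, 0.4, -0.4]
grip_width: 0.0001
gripper_force: 0.0
```

```bash
python3 -m jog '[{"rx":0,"ry":0,"rz":0,"x":0,"y":0,"z":-0.02,"jaw":-1},{"rx":0,"ry":0,"rz":0,"x":0,"y":0,"z":0,"jaw":-1}]'
```

```text
clock: 7.48
tcp_pos: [0.5289, -0.007, 0.0094]
orientation: [-0.366, -3.12, 0.0]
contact_force: [-0.3, 0.5, 1.2]
grip_width: -0.0004
gripper_force: 0.0
```

```bash
python3 -m jog '[{"rx":0,"ry":0,"rz":0,"x":0,"y":0,"z":-0.02,"jaw":-1},{"rx":0,"ry":0,"rz":0,"x":0,"y":0,"z":0,"jaw":-1}]'
python3 - <<'E'
from h import *
im=grab_frame("wrist");s=grab_frame("side");sc=grab_frame("scene")
a=cv2.resize(im[120:280,170:350],(450,400));b=cv2.resize(s[170:210,215:255],(300,300),interpolation=cv2.INTER_CUBIC)
d=cv2.resize(sc[170:210,235:275],(300,300),interpolation=cv2.INTER_CUBIC)
c=np.zeros((600,750,3),np.uint8);c[:400,:450]=a;c[:300,450:]=b;c[300:,450:]=d
cv2.imwrite("pics/w6.png",c[:,:,::-1])
E
```

```text
clock: 7.72
tcp_pos: [0.5289, -0.0069, 0.0082]
orientation: [-0.366, -3.12, 0.0]
contact_force: [0.8, -0.5, -0.2]
grip_width: 0.0001
gripper_force: 0.0
```

View pics/w6.png

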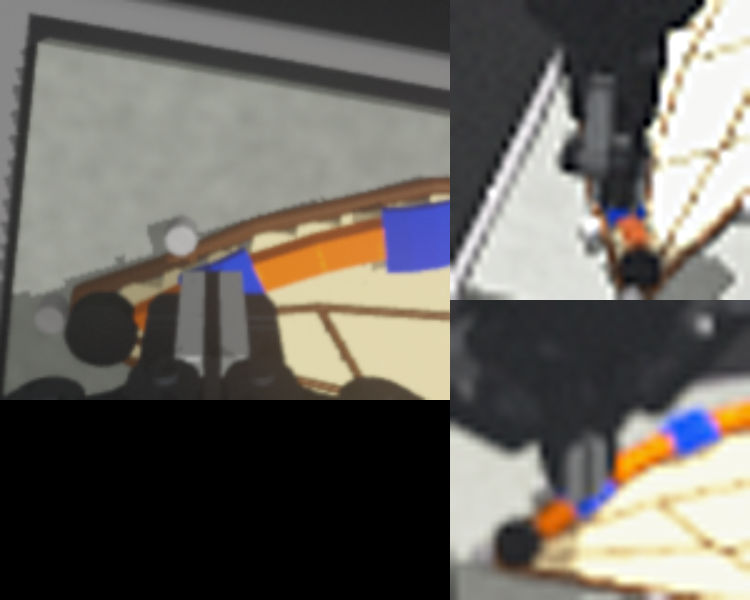

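Tip: scene ≈(253,196), mark 1 ≈(252.7,195). It is within a couple of mm of contact.

```bash
python3 -m jog '[{"rx":0,"ry":0,"rz":0,"x":0,"y":0,"z":-0.02,"jaw":-1},{"rx":0,"ry":0,"rz":0,"x":0,"y":0,"z":0,"jaw":-1}]'
```

```text
clock: 8.12
tcp_pos: [0.5289, -0.0069, 0.007]
orientation: [-0.366, -3.12, 0.0]
contact_force: [-0.1, 0.6, 0.4]
grip_width: -0.0003
gripper_force: 0.0
```

```bash
python3 -m jog '[{"rx":0,"ry":0,"rz":0,"x":0,"y":0,"z":-0.02,"jaw":-1},{"rx":0,"ry":0,"rz":0,"x":0,"y":0,"z":0,"jaw":-1}]'
```

```text
clock: 8.38
tcp_pos: [0.5289, -0.007, 0.0058]
orientation: [-0.366, -3.12, 0.0]
contact_force: [0.2, 0.6, 0.3]
grip_width: -0.0003
gripper_force: 0.0
```

```bash
python3 -m jog '[{"rx":0,"ry":0,"rz":0,"x":0,"y":0,"z":-0.02,"jaw":-1},{"rx":0,"ry":0,"rz":0,"x":0,"y":0,"z":0,"jaw":-1}]'
```

```text
clock: 8.62
tcp_pos: [0.5289, -0.007, 0.0046]
orientation: [-0.366, -3.12, 0.0]
contact_force: [0.2, 0.2, 0.6]
grip_width: 0.0001
gripper_force: 0.0
```

```bash
python3 -m jog '[{"rx":0,"ry":0,"rz":0,"x":0,"y":0,"z":-0.02,"jaw":-1},{"rx":0,"ry":0,"rz":0,"x":0,"y":0,"z":0,"jaw":-1}]'
```

```text
clock: 8.88
tcp_pos: [0.5289, -0.0069, 0.0034]
orientation: [-0.366, -3.12, -0.0]
contact_force: [-0.0, -0.3, 1.0]
grip_width: -0.0001
gripper_force: 0.0
```

```bash
python3 -m jog '[{"rx":0,"ry":0,"rz":0,"x":0,"y":0,"z":-0.02,"jaw":-1},{"rx":0,"ry":0,"rz":0,"x":0,"y":0,"z":0,"jaw":-1}]'
```

```text
clock: 9.12
tcp_pos: [0.529, -0.007, 0.0024]
orientation: [0.366, 3.12, 0.0]
contact_force: [-0.5, -0.1, 3.1]
grip_width: -0.0002
gripper_force: 1.5
```

```bash
python3 -m jog '[{"rx":0,"ry":0,"rz":0,"x":0,"y":0,"z":-0.02,"jaw":-1},{"rx":0,"ry":0,"rz":0,"x":0,"y":0,"z":0,"jaw":-1}]'
```

```text
clock: 9.38
tcp_pos: [0.529, -0.0069, 0.0012]
orientation: [0.367, 3.12, 0.0]
contact_force: [-0.0, 1.4, 2.8]
grip_width: -0.0001
gripper_force: 2.0
```

Contact found at reported z≈0.003. I'll sink about 2.5 mm more.

```bash
python3 -m jog '[{"rx":0,"ry":0,"rz":0,"x":0,"y":0,"z":-0.02,"jaw":-1},{"rx":0,"ry":0,"rz":0,"x":0,"y":0,"z":-0.02,"jaw":-1},{"rx":0,"ry":0,"rz":0,"x":0,"y":0,"z":0,"jaw":-1}]'
```

```text
clock: 9.75
tcp_pos: [0.5291, -0.0069, -0.0012]
orientation: [0.367, 3.12, 0.0]
contact_force: [-1.3, 0.9, 5.4]
grip_width: 0.0
gripper_force: 3.0
```

```bash
python3 -m jog '[{"rx":0,"ry":0,"rz":0,"x":-0.013,"y":0.086,"z":0,"jaw":-1},{"rx":0,"ry":0,"rz":0,"x":-0.013,"y":0.086,"z":0,"jaw":-1},{"rx":0,"ry":0,"rz":0,"x":-0.013,"y":0.086,"z":-0.005,"jaw":-1},{"rx":0,"ry":0,"rz":0,"x":-0.013,"y":0.086,"z":-0.005,"jaw":-1}]'
```

```text
clock: 10.25
tcp_pos: [0.527, 0.0126, -0.0015]
orientation: [0.368, 3.118, -0.001]
contact_force: [0.9, -3.1, 5.2]
grip_width: -0.0004
gripper_force: 2.6
```

```bash
python3 -m jog '[{"rx":0,"ry":0,"rz":0,"x":-0.003,"y":0.081,"z":0,"jaw":-1},{"rx":0,"ry":0,"rz":0,"x":-0.003,"y":0.081,"z":0,"jaw":-1},{"rx":0,"ry":0,"rz":0,"x":-0.003,"y":0.081,"z":0,"jaw":-1},{"rx":0,"ry":0,"rz":0,"x":-0.003,"y":0.081,"z":0,"jaw":-1}]'
```

```text
clock: 10.75
tcp_pos: [0.526, 0.0315, -0.0016]
orientation: [0.368, 3.118, -0.002]
contact_force: [0.4, -5.3, 5.1]
grip_width: 0.0001
gripper_force: 3.1
```

```bash
python3 -m jog '[{"rx":0,"ry":0,"rz":0,"x":0.006,"y":0.077,"z":0,"jaw":-1},{"rx":0,"ry":0,"rz":0,"x":0.006,"y":0.077,"z":0,"jaw":-1},{"rx":0,"ry":0,"rz":0,"x":0.006,"y":0.077,"z":0,"jaw":-1},{"rx":0,"ry":0,"rz":0,"x":0.006,"y":0.077,"z":0,"jaw":-1}]'
python3 - <<'E'
from h import *
im=grab_frame("wrist");sc=grab_frame("scene")
a=cv2.resize(im[120:280,170:350],(450,400))
d=cv2.resize(sc[170:210,245:285],(300,300),interpolation=cv2.INTER_CUBIC)
c=np.zeros((400,750,3),np.uint8);c[:400,:450]=a;c[:300,450:]=d
cv2.imwrite("pics/w7.png",c[:,:,::-1])
E
```

```text
clock: 11.25
tcp_pos: [0.5273, 0.0499, -0.0016]
orientation: [0.369, 3.118, -0.002]
contact_force: [-0.8, -4.0, 6.3]
grip_width: 0.0002
gripper_force: 3.1
```

View pics/w7.png

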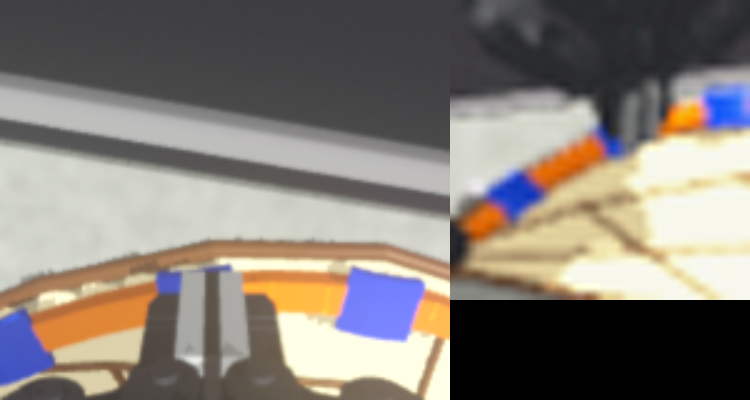

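The tip sits on mark 2, about 4 mm past its middle (mark at 157–232 px, tip at 212), with light contact. I'll continue.

```bash
python3 -m jog '[{"rx":0,"ry":0,"rz":0,"x":0.016,"y":0.073,"z":0,"jaw":-1},{"rx":0,"ry":0,"rz":0,"x":0.016,"y":0.073,"z":0,"jaw":-1},{"rx":0,"ry":0,"rz":0,"x":0.016,"y":0.073,"z":0,"jaw":-1},{"rx":0,"ry":0,"rz":0,"x":0.016,"y":0.073,"z":0,"jaw":-1}]'
```

```text
clock: 11.85
tcp_pos: [0.5307, 0.0677, -0.0018]
orientation: [0.368, 3.119, -0.002]
contact_force: [-0.2, -3.8, 4.8]
grip_width: -0.0
gripper_force: 2.7
```

```bash
python3 -m jog '[{"rx":0,"ry":0,"rz":0,"x":0.025,"y":0.069,"z":0,"jaw":-1},{"rx":0,"ry":0,"rz":0,"x":0.025,"y":0.069,"z":0,"jaw":-1},{"rx":0,"ry":0,"rz":0,"x":0.025,"y":0.069,"z":0,"jaw":-1},{"rx":0,"ry":0,"rz":0,"x":0.025,"y":0.069,"z":0,"jaw":-1}]'
```

```text
clock: 12.35
tcp_pos: [0.5363, 0.0838, -0.0019]
orientation: [-0.369, -3.12, 0.003]
contact_force: [-1.4, -4.6, 5.9]
grip_width: -0.0
gripper_force: 3.2
```

```bash
python3 -m jog '[{"rx":0,"ry":0,"rz":0,"x":0.035,"y":0.064,"z":0,"jaw":-1},{"rx":0,"ry":0,"rz":0,"x":0.035,"y":0.064,"z":0,"jaw":-1},{"rx":0,"ry":0,"rz":0,"x":0.035,"y":0.064,"z":0,"jaw":-1},{"rx":0,"ry":0,"rz":0,"x":0.035,"y":0.064,"z":0,"jaw":-1}]'
```

```text
clock: 12.85
tcp_pos: [0.5448, 0.0998, -0.0019]
orientation: [-0.368, -3.12, 0.002]
contact_force: [-1.0, -1.9, 4.7]
grip_width: -0.0001
gripper_force: 2.5
```

```bash
python3 -m jog '[{"rx":0,"ry":0,"rz":0,"x":0.044,"y":0.06,"z":0,"jaw":-1},{"rx":0,"ry":0,"rz":0,"x":0.044,"y":0.06,"z":0,"jaw":-1},{"rx":0,"ry":0,"rz":0,"x":0.044,"y":0.06,"z":0,"jaw":-1},{"rx":0,"ry":0,"rz":0,"x":0.044,"y":0.06,"z":0,"jaw":-1}]'
```

```text
clock: 13.35
tcp_pos: [0.5542, 0.1134, -0.0022]
orientation: [-0.368, -3.118, 0.004]
contact_force: [-2.9, -4.7, 6.9]
grip_width: 0.0001
gripper_force: 3.7
```

```bash
python3 -m jog '[{"rx":0,"ry":0,"rz":0,"x":0.054,"y":0.056,"z":0,"jaw":-1},{"rx":0,"ry":0,"rz":0,"x":0.054,"y":0.056,"z":0,"jaw":-1},{"rx":0,"ry":0,"rz":0,"x":0.054,"y":0.056,"z":0,"jaw":-1},{"rx":0,"ry":0,"rz":0,"x":0.054,"y":0.056,"z":0,"jaw":-1}]'
python3 - <<'E'
from h import *
im=grab_frame("wrist");sc=grab_frame("scene")
a=cv2.resize(im[120:280,170:350],(450,400))
d=cv2.resize(sc[170:210,280:320],(300,300),interpolation=cv2.INTER_CUBIC)
c=np.zeros((400,750,3),np.uint8);c[:400,:450]=a;c[:300,450:]=d
cv2.imwrite("pics/w8.png",c[:,:,::-1])
E
```

```text
clock: 13.85
tcp_pos: [0.5675, 0.1272, -0.0021]
orientation: [-0.368, -3.118, 0.003]
contact_force: [-3.8, -3.6, 6.6]
grip_width: -0.0003
gripper_force: 3.3
```

View pics/w8.png

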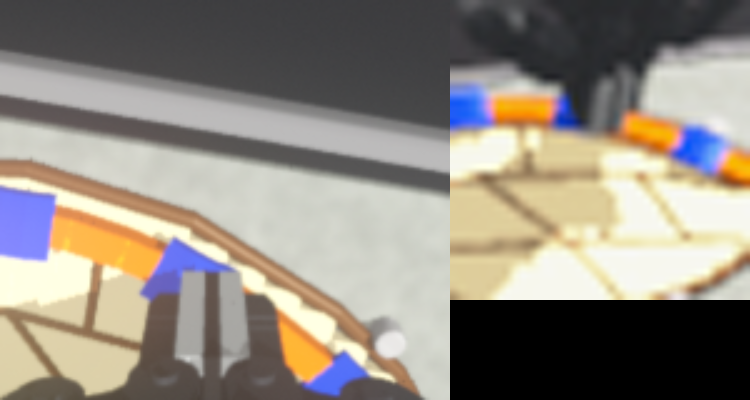

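The tip is on mark 4, just past its middle, and mark 5 is ahead at (350,375). I'll continue.

```bash
python3 -m jog '[{"rx":0,"ry":0,"rz":0,"x":0.063,"y":0.052,"z":0,"jaw":-1},{"rx":0,"ry":0,"rz":0,"x":0.063,"y":0.052,"z":0,"jaw":-1},{"rx":0,"ry":0,"rz":0,"x":0.063,"y":0.052,"z":0,"jaw":-1},{"rx":0,"ry":0,"rz":0,"x":0.063,"y":0.052,"z":0,"jaw":-1}]'
```

```text
clock: 14.45
tcp_pos: [0.5826, 0.1401, -0.0021]
orientation: [-0.367, -3.118, 0.003]
contact_force: [-2.9, -2.7, 6.5]
grip_width: -0.0
gripper_force: 2.9
```

```bash
python3 -m jog '[{"rx":0,"ry":0,"rz":0,"x":0.073,"y":0.047,"z":0,"jaw":-1},{"rx":0,"ry":0,"rz":0,"x":0.073,"y":0.047,"z":0,"jaw":-1},{"rx":0,"ry":0,"rz":0,"x":0.073,"y":0.047,"z":0,"jaw":-1},{"rx":0,"ry":0,"rz":0,"x":0.073,"y":0.047,"z":0,"jaw":-1},{"rx":0,"ry":0,"rz":0,"x":0,"y":0,"z":0,"jaw":-1}]'
python3 - <<'E'
from h import *
im=grab_frame("wrist");sc=grab_frame("scene")
a=cv2.resize(im[120:280,170:350],(450,400))
d=cv2.resize(sc[170:210,290:330],(300,300),interpolation=cv2.INTER_CUBIC)
c=np.zeros((400,750,3),np.uint8);c[:400,:450]=a;c[:300,450:]=d
cv2.imwrite("pics/w9.png",c[:,:,::-1])
E
```

```text
clock: 15.08
tcp_pos: [0.6006, 0.1518, -0.002]
orientation: [-0.367, -3.119, 0.002]
contact_force: [-2.8, -3.1, 5.6]
grip_width: -0.0003
gripper_force: 3.3
```

View pics/w9.png

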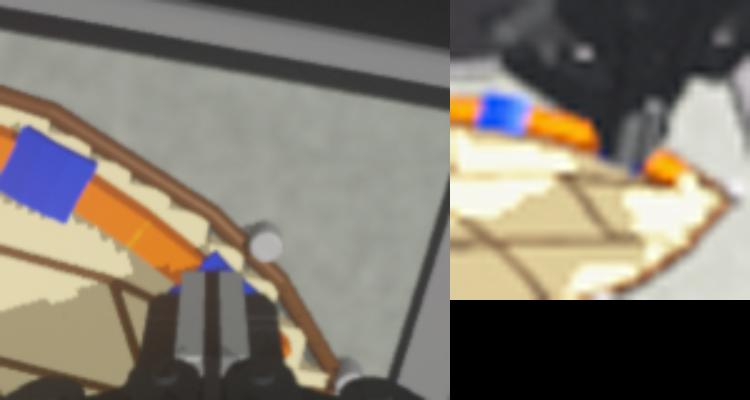

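The tip is on mark 5 with mark 5 visible around it. Now I rise straight up.

```bash
python3 -m jog '[{"rx":0,"ry":0,"rz":0,"x":0,"y":0,"z":0.05,"jaw":-1},{"rx":0,"ry":0,"rz":0,"x":0,"y":0,"z":0.1,"jaw":-1},{"rx":0,"ry":0,"rz":0,"x":0,"y":0,"z":0.3,"jaw":-1},{"rx":0,"ry":0,"rz":0,"x":0,"y":0,"z":0.6,"jaw":-1},{"rx":0,"ry":0,"rz":0,"x":0,"y":0,"z":0.8,"jaw":-1},{"rx":0,"ry":0,"rz":0,"x":0,"y":0,"z":0.8,"jaw":-1},{"rx":0,"ry":0,"rz":0,"x":0,"y":0,"z":0,"jaw":-1},{"rx":0,"ry":0,"rz":0,"x":0,"y":0,"z":0,"jaw":-1}]'
python3 - <<'E'
from h import *
for n,box in(("wrist",(0,0,400,384)),("side",(215,130,310,215)),("scene",(225,165,345,225))):
    im=grab_frame(n);c=camera_params(n)
    b=blobs(im,(105,120,70),(130,255,255),4,800,box)
    P=onplane(c,[x[0] for x in b],.041);P=P[np.argsort(P[:,1])]
    print(n,P[:,:2].round(4).tolist(),[int(x[1]) for x in b])
E
```

```text
clock: 16.18
tcp_pos: [0.6007, 0.153, 0.1574]
orientation: [0.366, 3.12, 0.001]
contact_force: [-0.4, -0.7, -0.7]
grip_width: 0.0001
gripper_force: 0.0
wrist [[0.5278, -0.0017], [0.5256, 0.0466], [0.5368, 0.0874], [0.5607, 0.1224], [0.5992, 0.1516]] [226, 224, 211, 220, 197]
side [[0.529, -0.0029], [0.5255, 0.0454], [0.5369, 0.0863], [0.5614, 0.1216], [0.5993, 0.151]] [15, 19, 19, 19, 19]
scene [[0.527, -0.0007], [0.5255, 0.048], [0.5364, 0.0888], [0.5614, 0.1236], [0.5979, 0.1534]] [23, 22, 25, 23, 26]
```

The cast shifted only about 2 mm and the robot is clear, so I hand in.

```bash
python3 -c "
from bench import *;print(r.hand_in())"
```

```text
the job is handed in; nothing more can be done
None
```

I traced the vein over marks 1 to 5 in order in one continuous light press (about 5–7 N vertical in the readings). I then rose clear and handed in at about 16 s of the 43 s; the cast had shifted about 2 mm, and hand-in returned no verdict.

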